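Slide the die crate home and swing the keeper across

TASK

Without gripping or lifting anything, push the tall, heavy plywood die crate low down, on the plinth at its base, so that it slides over the bench without tipping, in between the low steel guide rails and squarely up against the stop bar at their far end. Then, with a finger, push the flat steel keeper arm all the way round until it lies across behind the crate's plinth. Leave the other things on the bench alone, and leave the keeper until the crate is home.

Things in the scene. Friction and masses are not known exactly. Their poses are not given: they have to be found in the camera images.
- crate: Tall plywood case of brass dies, 80 deep x 130 wide (y), on a plinth 120 deep (x) x 130 x 34 high; top at 220, thin handle above to 247; 0.65 to 1.0 kg, loose. Origin: centre of the plinth's underside. +x face: flush, dies show, goes to the stop. At -x (robot side) the plinth juts 40 beyond the closed case (at x = -60): push there. Pushed above about 65 it tips; lower, it slides (4 to 7 N).
- bay: Low steel locating bay fixed on the bench, no floor plate, all bars 20 high. Origin: on the bench, where the crate's origin stands when home. +x: direction of pushing in, to the stop bar (near face at x = +60). Two parallel side rails, inner faces at y = +71 and -71, run from the stop back to x = -10, then flare out to the mouth. Its mouth opens to -x, towards the robot.
- bay_mouth (a point): Middle of the bay's open mouth, on the bench, at bay x = -64, y = 0. Here the flared rail ends have inner faces at y = +103 and -103. Outside the left (+y) flare stands the keeper's post.
- keeper (a joint): Swing angle (rad) of the keeper, a flat steel arm turning level about a pin at bay x = -70, y = +128. 0: it points along the bay's +y (outwards); grows counter-clockwise seen from above; 1.57: points along -x; 3.14 (end stop): along -y, across behind the plinth, 7 clear of it when home. Stays where left; light friction (1 N near its end). Arm 6 thick, 16 high, 22 to 38 above the bench.
- keeper_hinge (a point): Point on the keeper's pin axis, at mid-height of the arm (30 above the bench); pin boss 20 in diameter, its top 44 above the bench.
- keeper_tip (a point): Middle of the keeper arm's free end, 115 from the pin, 30 above the bench.
- foil_roll: Roll of gold foil standing on end, 68 in diameter, 45 high, right of the bay. Bystander, leave alone. Origin: centre of its underside.
- die_block: Brass die block 45 x 28 x 26 high, right of the bay's mouth. Bystander, leave alone. Origin: centre of its underside.
- die_wheel: Dark steel die wheel lying flat, 76 in diameter, 40 high with its hub, left of the bay's stop end. Bystander, leave alone. Origin: centre of its underside.
- glue_jar: Amber glass jar, 56 in diameter, 75 high, on the left of the bench. Bystander, leave alone. Origin: centre of its underside.
- brush: Flat brush with a wooden handle, lying on the right of the bench. Bystander, leave alone. Origin: centre of its underside.
- driver: Screwdriver with a black handle, lying on the left of the bench. Bystander, leave alone. Origin: centre of its underside.
- card_stack: Stack of dark cover boards 110 x 80 x 22 high, on the right of the bench. Bystander, leave alone. Origin: centre of its underside.
Mind the look-alikes: they are no part of the job. Of the things like the crate, leave any that is orange; of the rest the larger one is meant.

How it is judged:
On the way, in this order (a step that is already met when the one before it is completed fails the run):
1. the crate stands home in the bay, squarely against the stop bar, the keeper still open (x of crate in the frame of bay between -0.006 and 0.006 m and y of crate in the frame of bay between -0.012 and 0.012 m and angle between the x axis of crate and the x axis of bay, either way round below 0.09 rad and angle between crate's own z axis and vertical below 0.04 rad and value of joint keeper below 1.6 rad), for 0.2 s.
2. the keeper has been swung across behind the crate (value of joint keeper above 2.95 rad), for 0.2 s.
At the end, for the whole second after the job is handed in: The crate stands upright and at rest in the bay, within 6 mm of touching the stop bar and square to it within about 5 degrees; the keeper lies across behind it (within about 11 degrees of its end stop) (x of crate in the frame of bay between -0.006 and 0.006 m and y of crate in the frame of bay between -0.012 and 0.012 m and angle between the x axis of crate and the x axis of bay, either way round below 0.09 rad and angle between crate's own z axis and vertical below 0.04 rad and value of joint keeper above 2.95 rad and linear speed of crate below 0.01 m/s and velocity of joint keeper below 0.05 rad/s).
It fails at once if the crate rocks or tips by more than about 6 degrees (angle between crate's own z axis and vertical above 0.1 rad).
It fails at once if the crate is lifted off the bench (height (world z) of crate above 0.012 m).
It fails at once if a bystander is moved by more than 25 mm (distance of any of foil_roll, die_block, die_wheel, glue_jar, brush, driver, card_stack from where it was at the start of the episode above 0.025 m).
It also fails if it takes over 67 s, if anything falls off the work surface, if the arm or the gripper's body presses on something with over 40 N, if the wrist force passes 120 N, or if a joint passes its speed limit or range.

ROBOT

A 6-joint arm with a two-finger parallel gripper is mounted at the origin on the work surface. World frame = base frame: x ahead of the robot, y to its left, z up, the work surface at z = 0. Lengths are in m, angles in rad, forces in N, time in s.
With the tool pointing down it reaches from about 0.25 to 0.725 m from the base axis. Payload 4 kg.
Tool frame: the origin (TCP) lies between the finger pads; the fingertips stand 8 mm ahead of it and the grasp point (between the pads) lies 11 mm behind it (bot.tip_reach is the distance from the TCP to the fingertips, in m); z points along the fingers, y is the line along which they close (so a half turn about z gives the same grasp; the last joint's range is limited). The gripper opens to 85 mm and grips with 20 to 120 N. Pads are 22 mm wide; open, the fingers measure 114 mm over their backs; the gripper's body (76 mm by 85 mm) begins 54 mm behind the grasp point. The pads swing forward as they close: fully open they stand 13 mm farther back than shut.
Start: joints at [-1.18, 0.241, 0.005, 1.335, 0, 1.571], TCP at [0.19, -0.462, 0.239] pointing down, gripper open.
Joint ranges: [-2.72, 2.72], [-1.05, 1.87], [-1.09, 1.28], [-1.99, 2.15], [-1.42, 1.44], [-3.14, 3.14]. Speed limits (rad/s): [2.79, 2.79, 3.14, 3.14, 3.14, 3.14].

INTERFACE

Orientations are given as a unit quaternion [x, y, z, w].
In Python, from workcell import bot gives the robot as it stands.
- The arm moves only by the tool move_arm, never from a script. Its argument "deltas" is a list of rows, each a list of 7 numbers: the opening, from 0 (shut) to 1 (fully open), then the shift along the tool's x, y, z in mm, then the turn, a rotation vector about the tool's x, y, z in degrees. In form: [[gripper, tx, ty, tz, ax, ay, az], ...]. A call has 1 to 10 rows; each row shifts and turns the commanded pose from where the row before left it, along the tool's axes as they then stand; what a row does not reach is not made up. A row lasts 1/12 s, in which the tool goes at most 41.7 mm and 7.16 degrees, less where a joint would pass 70% of its speed; a pose out of reach is approached as far as the arm can. A call is refused whole if a number of a shift passes 41.7 or a number of a turn 7.16, either way. A call with a gripper value outside its range is refused whole. The fingers move at their own pace and stop on an object; the grip force is fixed at half the most. Time passes only in rows, so rows that do not move let the fingers close. It gives the time, the measured TCP pose, the force, the opening and the grip force at its end, in the units of the state.
- bot.get_obs(): the state, without advancing time (a new reading comes with each control period).
- bot.camera(name): name is "scene" or "top"; returns the picture (400x640x3 uint8, blue, green, red); there is no depth.
- bot.calibration(name): a dict with "K" (3x3 intrinsics, pixels), "dist_coeffs" ([k1, k2, p1, p2, k3] as OpenCV has them; the pictures are not rectified), "position" and "orientation" of the camera in the world. Camera axes: x right, y down, z forward; pixel columns grow to the right and rows downward; lengths in m; the calibration is good to about 2 mm. A picture is of the moment at which its call begins. calibration takes no time and is no camera call.
- bot.job_done(): hands the job in; it is judged then, once.
Trained networks look in the newest picture that a camera, given by its name, has taken for a name from the list of things; names that differ only in an ending like _2 or _b are one class to them, and where a whole thing is asked for, a point or a joint stands for the part that bears it (a point fixed in the world has none). Each returns a list of dicts, best first, with "conf" (0 to 1); they miss things now and then, are a little off and sometimes report something else, mostly with a low value. They report only what shows in the picture. A call takes as long as a camera call. They do not tell look-alikes from the thing itself.
- bot.outline_of(query, camera): "pixels" (400x640 bool, what is visible of it) and "rect" ([left, top, width, height] in pixels, round what is visible of it).
The state is a dict: "clock": time; "joint_pos": joint angles; "joint_vel": joint speeds; "tau": joint torques, N m; "eef_pos": TCP position; "tool_rot": TCP orientation; "ft_force": force on the tool from outside, world axes, zero at the start; "ft_torque": the same for the moment, N m; "grip_width": finger opening in m; "grasp_force": force on a finger pad.
Only numpy, scipy, OpenCV 4.12 (cv2) and the standard library are available. Lean on these libraries where they do the work, as an engineer would, in place of code of your own. Each camera call takes 0.05 s, during which the arm holds its last target. There are 200 camera calls.

## Working session

There is one attempt and no reset: what is moved stays moved. The work goes in short steps, Python scripts to look and compute and a tool call to move; the robot and the scene stay as the last step left them, time stands still between calls to the robot, and variables do not carry over. Pictures are saved under pics/ and viewed, at most 10 in all, crops included, and the job is handed in when it is done.

Besides the shell and the picture viewer there is one more tool, called after "Call:" by a JSON object that holds its "op" and its "data". move_arm: Moves the arm, as the interface text tells. Its arguments: {"type":"object","properties":{"deltas":{"type":"array","items":{"type":"array","items":{"type":"number"}}}},"required":["deltas"]}

```bash
ls; mkdir -p pics; python3 - <<'E'
from workcell import bot
import cv2
for c in("scene","top"):
    cv2.imwrite(f"pics/{c}0.png",bot.camera(c)); k=bot.calibration(c); print(c,k)
    for q in("crate","bay","keeper","die_block","foil_roll","glue_jar"):
        for d in bot.outline_of(q,c): print(q,round(d["conf"],2),d["rect"])
print(bot.get_obs())
E
```

```text
pics
scene {'K': array([[410.17682348,   0.        , 320.23195374],
       [  0.        , 410.17682348, 203.08198989],
       [  0.        ,   0.        ,   1.        ]]), 'dist_coeffs': array([-0.04560788,  0.        ,  0.        ,  0.        ,  0.        ]), 'position': array([ 1.19358216, -0.41754101,  0.85435999]), 'orientation': array([ 0.81910967,  0.42477304, -0.18629091, -0.33752467])}
crate 0.88 [201.9, 132.7, 73.8, 96.8]
crate 0.87 [285.3, 143.8, 65.2, 90.3]
crate 0.83 [319.2, 117.9, 31.0, 34.4]
bay 0.81 [312.9, 179.6, 83.7, 98.0]
bay 0.35 [438.1, 150.6, 23.1, 27.6]
keeper 0.45 [356.7, 176.5, 16.0, 31.3]
die_block 0.76 [256.8, 244.2, 22.2, 14.1]
foil_roll 0.98 [294.6, 265.9, 26.9, 32.2]
glue_jar 0.62 [441.6, 148.5, 17.7, 29.9]
top {'K': array([[451.08841665,   0.        , 314.56542712],
       [  0.        , 451.08841665, 198.34357695],
       [  0.        ,   0.        ,   1.        ]]), 'dist_coeffs': array([-0.10911805,  0.        ,  0.        ,  0.        ,  0.        ]), 'position': array([0.22585156, 0.02688546, 1.41194099]), 'orientation': array([-0.69309184,  0.7111
[... 345 characters left out ...]
5]
{'clock': 0.7, 'joint_pos': array([-1.18000709e+00,  2.40575154e-01,  5.00570932e-03,  1.33521048e+00,
        3.75240702e-05,  1.57083790e+00]), 'joint_vel': array([ 0.00130013,  0.00031252,  0.00019461,  0.00011056, -0.00017251,
        0.00055643]), 'tau': array([-6.45740129e-04, -3.72078395e+01,  2.52641577e+01,  9.41753642e-04,
        2.06813843e-05, -1.69346148e-06]), 'eef_pos': array([ 0.19046867, -0.46229839,  0.23932107]), 'tool_rot': array([9.80975165e-01, 1.94133268e-01, 1.99970425e-05, 4.40020482e-06]), 'ft_force': array([ 0.09991742, -0.28026744, -0.90376242]), 'ft_torque': array([ 0.00652978, -0.02563186,  0.01300183]), 'grasp_force': 0.0, 'grip_width': 0.08509118250743206}
```

View pics/scene0.png

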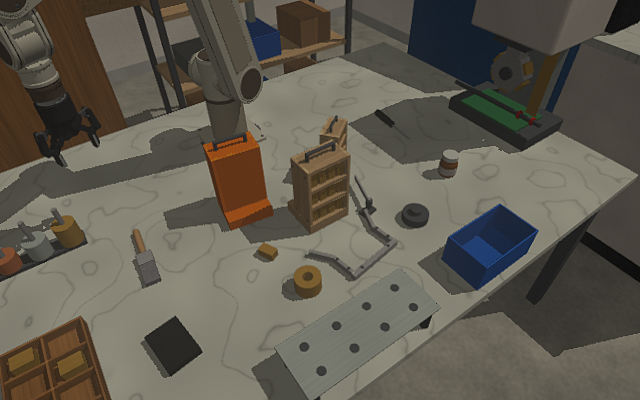

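View pics/top0.png

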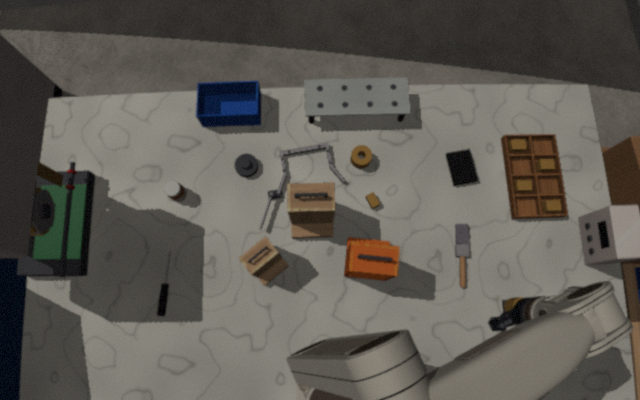

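The top view shows the plywood target crate at about (312,210). The orange look-alike is at (372,258) and the small plywood one at (263,260). The bay's stop is at about (305,152), and the keeper pin is at (275,194) with its tip at (265,226). I'll now fit the crate and bay models to the network's masks.

```bash
cat > h.py <<'E'
import numpy as np, cv2
from scipy.spatial.transform import Rotation as R
from workcell import bot
CAL={c:bot.calibration(c) for c in("scene","top")}
def proj(P,c):
    k=CAL[c]; Rw=R.from_quat(k["orientation"]).as_matrix().T
    return cv2.projectPoints(np.float64(P).reshape(-1,1,3),cv2.Rodrigues(Rw)[0],-Rw@k["position"],k["K"],k["dist_coeffs"])[0].reshape(-1,2)
def unproj(px,c,z):
    k=CAL[c]; n=cv2.undistortPoints(np.float64(px).reshape(-1,1,2),k["K"],k["dist_coeffs"]).reshape(-1,2)
    d=np.c_[n,np.ones(len(n))]@R.from_quat(k["orientation"]).as_matrix().T
    return k["position"]+d*((z-k["position"][2])/d[:,2])[:,None]
def tw(P,p):
    P=np.float64(P);c,s=np.cos(p[2]),np.sin(p[2])
    return np.c_[p[0]+c*P[:,0]-s*P[:,1],p[1]+s*P[:,0]+c*P[:,1],P[:,2]]
def prism(poly,z0,z1): return np.array([[x,y,z] for x,y in poly for z in(z0,z1)])
def box(x0,x1,y0,y1,z0,z1): return prism([(x0,y0),(x1,y0),(x1,y1),(x0,y1)],z0,z1)
CR=[box(-.06,.06,-.065,.065,0,.034),box(-.02,.06,-.065,.065,.034,.22),box(.015,.025,-.045,.045,.22,.247)]
def rail(s): 
    a=np.array([[-.064,.103],[-.01,.071]])
    t=np.array([[-.064,.115],[-.01,.083]])
    return [prism([(x,s*y) for x,y in np.r_[a,t[::-1]]],0,.02), box(-.01,.06,*sorted((s*.071,s*.083)),0,.02)]
BAY=rail(1)+rail(-1)+[box(.06,.072,-.083,.083,0,.02)]
def mask(parts,p,c,S=4):
    m=np.zeros((400*S,640*S),np.uint8)
    for q in parts:
        h=cv2.convexHull(np.float32(proj(tw(q,p),c)*S+S/2)); cv2.fillConvexPoly(m,np.int32(h.round()),1)
    return m
def iou(parts,p,c,M,occ=None):
    m=mask(parts,p,c)
    if occ is not None: m=m&~occ
    m=cv2.resize(m.astype(np.float32),(640,400),interpolation=cv2.INTER_AREA); M=M.astype(float)
    return np.minimum(m,M).sum()/np.maximum(m,M).sum()
E
cat > fit.py <<'E'
from h import *
from scipy.optimize import minimize
def pick(q,c,x,y):
    bot.camera(c)
    for d in bot.outline_of(q,c):
        r=d["rect"]
        if r[0]<x<r[0]+r[2] and r[1]<y<r[1]+r[3]: return d["pixels"]
def fit(parts,Ms,p0,occ={}):
    f=lambda v:-sum(iou(parts,[v[0]/50,v[1]/50,v[2]/10],c,M,occ.get(c)) for c,M in Ms.items())
    best=None
    for dy in(-.1,0,.1):
        r=minimize(f,[p0[0]*50,p0[1]*50,(p0[2]+dy)*10],method="Nelder-Mead",options=dict(initial_simplex=None,xatol=.005,fatol=1e-4))
        if best is None or r.fun<best.fun:best=r
    v=best.x; return np.array([v[0]/50,v[1]/50,v[2]/10]),best.fun
E
python3 - <<'E'
from fit import *
Mc={"scene":pick("crate","scene",320,190),"top":pick("crate","top",312,200)}
Mb={"scene":pick("bay","scene",355,230),"top":pick("bay","top",300,160)}
g=unproj([[312,225]],"top",0)[0]; print(g)
pc={}
for k,m in(("b",Mc),("s",{"scene":Mc["scene"]}),("t",{"top":Mc["top"]})): pc[k]=fit(CR,m,[g[0],g[1],-.0]); print("crate",k,pc[k])
occ={c:mask(CR,pc["b"][0],c) for c in Mb}
g=unproj([[312,170]],"top",0)[0]
for k,m in(("b",Mb),("s",{"scene":Mb["scene"]}),("t",{"top":Mb["top"]})): pb=fit(BAY,m,[g[0],g[1],.2],occ); print("bay",k,pb); 
pb=fit(BAY,Mb,[g[0],g[1],.2],occ)[0]
for c,(x,y,w,h) in {"top":(220,130,160,120),"scene":(260,110,170,180)}.items():
    S=5 if c=="top" else 3.3
    im=cv2.resize(bot.camera(c)[y:y+h,x:x+w],None,fx=S,fy=S,interpolation=cv2.INTER_CUBIC); im=cv2.convertScaleAbs(im,alpha=1.3)
    for parts,p,col in((CR,pc["b"][0],(0,0,255)),(BAY,pb,(255,255,0))):
        for q in parts:
            hh=cv2.convexHull(np.float32(proj(tw(q,p),c))); cv2.polylines(im,[np.int32((hh+.5-[x,y])*S)],True,col,1)
    for P,col in(([-.07,.128,.044],(0,255,0)),([-.064,0,0],(255,0,255))):
        u=proj(tw([P],pb),c)[0]; cv2.circle(im,tuple(int(v) for v in (u+.5-[x,y])*S),4,col,1)
    cv2.imwrite(f"pics/fit_{c}.png",im)
E
```

```text
[0.47816844 0.03619971 0.        ]
crate b (array([ 4.97829621e-01,  3.71063373e-02, -1.23848392e-05]), np.float64(-1.9353115294677152))
crate s (array([5.00286861e-01, 3.37001437e-02, 2.76823051e-05]), np.float64(-0.9810067123231718))
crate t (array([ 4.97697414e-01,  3.71678836e-02, -1.19743097e-05]), np.float64(-0.9758517866744879))
bay b (array([0.66449601, 0.0468673 , 0.15677274]), np.float64(-1.3426125659389143))
bay s (array([0.66533804, 0.04550356, 0.15386292]), np.float64(-0.7227598721161324))
bay t (array([0.66363706, 0.04854951, 0.15537539]), np.float64(-0.6499149418769492))
```

View pics/fit_top.png

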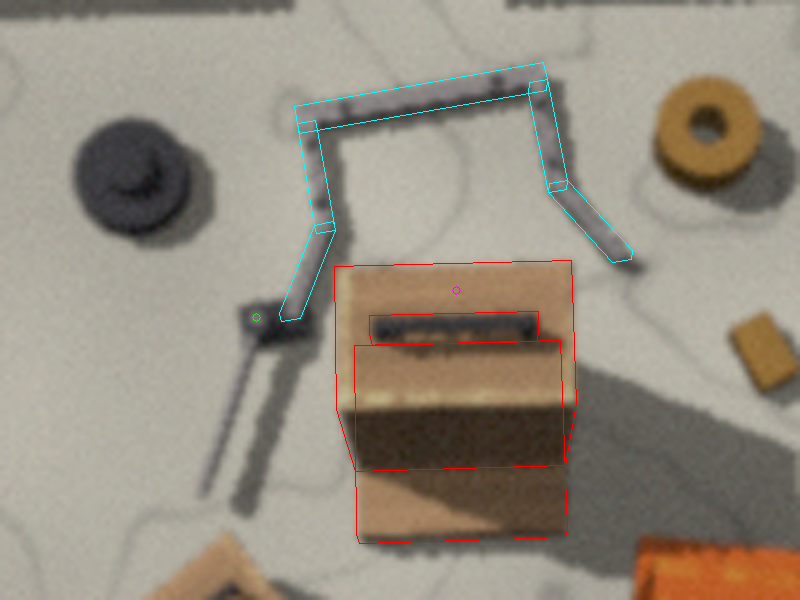

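View pics/fit_scene.png

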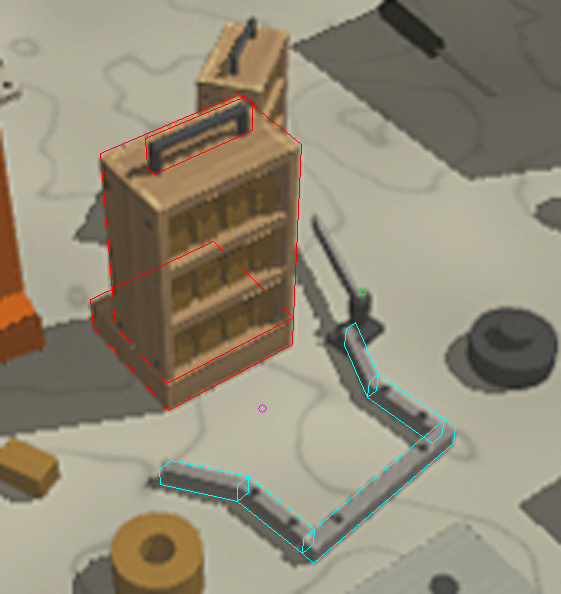

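The fits are good: bay at (0.6645, 0.047), yaw 0.156, and crate at about (0.498, 0.037), yaw about 0. The keeper pin and mouth markers land where they should. Next I raise the tool, test the sign of the tool turn, and check the crate yaw, the keeper angle and where the neighbours stand.

Call:
{"op": "move_arm", "data": {"deltas": [[0.8,0,0,-40,0,0,7],[0.8,0,0,-40,0,0,7],[0.8,0,0,-40,0,0,7],[0.8,0,0,-40,0,0,0]]}}

```text
clock: 1.53
eef_pos: [0.1902, -0.4617, 0.401]
tool_rot: [1.0, 0.01, -0.0, -0.0]
ft_force: [0.1, -1.5, -0.0]
grip_width: 0.0686
grasp_force: 0.0
```

```bash
python3 - <<'E'
from fit import *
o=bot.get_obs(); print(o["joint_pos"].round(3),o["eef_pos"].round(3))
Mc={"scene":pick("crate","scene",320,190),"top":pick("crate","top",312,200)}
for y in(-.06,.05): print(fit(CR,Mc,[.498,.037,y]))
for n,px in(("small",[[265,237],[288,262],[265,284],[242,262]]),("orange",[[346,240],[400,243],[398,278],[346,278]])):
    for z in(.15,.22): print(n,z,unproj(px,"top",z)[:,:2].round(3).tolist())
pb=[.6645,.047,.156]
t=unproj([[220+206/5,130+494/5]],"top",.03)[0]; h=tw([[-.07,.128,.03]],pb)[0]
d=t-h; a=np.arctan2(d[1],d[0])-pb[2]-np.pi/2; print("keeper",h.round(3),t.round(3),np.hypot(*d[:2]),a)
E
```

```text
[-1.18   0.237  0.416  1.751 -0.     1.941] [ 0.19  -0.462  0.401]Traceback (most recent call last):
  File "<stdin>", line 4, in <module>
  File "fit.py", line 12, in fit
    r=minimize(f,[p0[0]*50,p0[1]*50,(p0[2]+dy)*10],method="Nelder-Mead",options=dict(initial_simplex=None,xatol=.005,fatol=1e-4))
    res = _minimize_neldermead(fun, x0, args, callback, bounds=bounds,
                               **options)
    fsim[k] = func(sim[k])
              ~~~~^^^^^^^^
    fx = function(np.copy(x), *(wrapper_args + args))
  File "fit.py", line 9, in <lambda>
    f=lambda v:-sum(iou(parts,[v[0]/50,v[1]/50,v[2]/10],c,M,occ.get(c)) for c,M in Ms.items())
                ~~~^^^^^^^^^^^^^^^^^^^^^^^^^^^^^^^^^^^^^^^^^^^^^^^^^^^^^^^^^^^^^^^^^^^^^^^^^^^
  File "fit.py", line 9, in <genexpr>
    f=lambda v:-sum(iou(parts,[v[0]/50,v[1]/50,v[2]/10],c,M,occ.get(c)) for c,M in Ms.items())
                    ~~~^^^^^^^^^^^^^^^^^^^^^^^^^^^^^^^^^^^^^^^^^^^^^^^^
  File "h.py", line 31, in iou
    m=cv2.resize(m.astype(np.float32),(640,400),interpolation=cv2.INTER_AREA); M=M.astype(float)
                                                                                 ^^^^^^^^
AttributeError: 'NoneType' object has no attribute 'astype'
```

```bash
python3 - <<'E'
from fit import *
for c,x,y in(("scene",320,190),("top",312,200)):
    M=pick("crate",c,x,y); print(c,M is not None)
    if M is None: continue
    for y in(-.06,.05): print(fit(CR,{c:M},[.498,.037,y]))
for n,px in(("small",[[265,237],[288,262],[265,284],[242,262]]),("orange",[[346,240],[400,243],[398,278],[346,278]])):
    for z in(.15,.22): print(n,z,unproj(px,"top",z)[:,:2].round(3).tolist())
pb=[.6645,.047,.156]
t=unproj([[220+206/5,130+494/5]],"top",.03)[0]; h=tw([[-.07,.128,.03]],pb)[0]
d=t-h; a=np.arctan2(d[1],d[0])-pb[2]-np.pi/2; print("keeper",h.round(3),t.round(3),np.hypot(*d[:2]),a)
E
```

```text
scene True
(array([0.50079042, 0.0338556 , 0.04167643]), np.float64(-0.9718824592396801))
(array([0.50101325, 0.03414888, 0.01122693]), np.float64(-0.9749297601037389))
top True
(array([ 0.49769021,  0.03755284, -0.01204786]), np.float64(-0.9796177721296251))
(array([ 0.49736035,  0.0375742 , -0.01462034]), np.float64(-0.9794217562382384))
small 0.15 [[0.42, 0.169], [0.348, 0.105], [0.289, 0.169], [0.351, 0.234]]
small 0.22 [[0.41, 0.161], [0.341, 0.1], [0.285, 0.161], [0.344, 0.222]]
orange 0.15 [[0.406, -0.06], [0.393, -0.212], [0.295, -0.2], [0.3, -0.055]]
orange 0.22 [[0.396, -0.055], [0.384, -0.198], [0.292, -0.187], [0.296, -0.051]]
keeper [0.575 0.163 0.03 ] [0.465 0.194 0.03 ] 0.11507292856166422 1.136564535122361
```

Call:
{"op": "move_arm", "data": {"deltas": [[0.8,0,0,0,0,0,-7],[0.8,0,0,0,0,0,-7],[0.8,0,0,0,0,0,-7],[0.8,0,0,0,0,0,-7],[0.8,0,0,0,0,0,-7],[0.8,0,0,0,0,0,-7],[0.8,0,0,0,0,0,-7],[0.8,0,0,0,0,0,-7],[0.8,0,0,0,0,0,-7],[0.8,0,0,0,0,0,-7]]}}

```text
clock: 2.77
eef_pos: [0.1903, -0.4618, 0.3978]
tool_rot: [0.81, 0.586, 0.0, -0.002]
ft_force: [1.3, -0.0, 0.6]
grip_width: 0.0683
grasp_force: 0.0
```

Call:
{"op": "move_arm", "data": {"deltas": [[0.8,0,0,0,0,0,-7],[0.8,0,0,0,0,0,-7],[0.8,0,0,0,0,0,-7],[0.8,0,0,0,0,0,-7],[0.8,0,0,0,0,0,-7],[0.8,0,0,0,0,0,-7],[0.8,0,0,0,0,0,-7],[0.8,0,0,0,0,0,-7],[0.8,0,0,0,0,0,-7],[0.8,0,0,0,0,0,-7]]}}

```text
clock: 3.6
eef_pos: [0.1903, -0.4618, 0.3978]
tool_rot: [0.328, 0.945, 0.001, -0.001]
ft_force: [-0.4, -0.4, 0.5]
grip_width: 0.0683
grasp_force: 0.0
```

Call:
{"op": "move_arm", "data": {"deltas": [[0.8,0,0,0,0,0,-7],[0.8,0,0,0,0,0,-7],[0.8,0,0,0,0,0,-7],[0.8,0,0,0,0,0,-7],[0.8,0,0,0,0,0,-7],[0.8,0,0,0,0,0,-4]]}}

```text
clock: 4.1
eef_pos: [0.1903, -0.4618, 0.3978]
tool_rot: [-0.006, 1.0, 0.001, -0.001]
ft_force: [0.5, -0.5, -0.1]
grip_width: 0.0681
grasp_force: 0.0
```

Call:
{"op": "move_arm", "data": {"deltas": [[0.8,-16,38.3,0,0,0,0],[0.8,-16,38.3,0,0,0,0],[0.8,-16,38.3,0,0,0,0],[0.8,-16,38.3,0,0,0,0],[0.8,-16,38.3,0,0,0,0],[0.8,-16,38.3,0,0,0,0],[0.8,-16,38.3,0,0,0,0],[0.8,-16,38.3,0,0,0,0],[0.8,-16,38.3,0,0,0,0],[0.8,-16,38.3,0,0,0,0]]}}

```text
clock: 4.93
eef_pos: [0.3473, -0.0761, 0.3983]
tool_rot: [-0.003, 1.0, 0.0, -0.001]
ft_force: [0.9, -0.3, 1.1]
grip_width: 0.0683
grasp_force: 0.0
```

Call:
{"op": "move_arm", "data": {"deltas": [[0.8,-16,38.3,0,0,0,0],[0.8,-16,38.3,0,0,0,0],[0.8,-16,38.3,0,0,0,0],[0.8,0,0,0,0,0,0],[0.8,0,0,0,0,0,0],[0.8,0,0,0,0,0,0]]}}

```text
clock: 5.43
eef_pos: [0.3944, 0.0369, 0.3983]
tool_rot: [-0.004, 1.0, -0.0, -0.001]
ft_force: [-0.8, -0.1, 0.2]
grip_width: 0.0681
grasp_force: 0.0
```

Call:
{"op": "move_arm", "data": {"deltas": [[0.8,0,0,30,0,0,0],[0.8,0,0,30,0,0,0],[0.8,0,0,30,0,0,0],[0.8,0,0,30,0,0,0],[0.8,0,0,30,0,0,0],[0.8,0,0,30,0,0,0],[0.8,0,0,30,0,0,0],[0.8,0,0,30,0,0,0],[0.8,0,0,30,0,0,0],[0.8,0,0,25,0,0,0]]}}

```text
clock: 6.27
eef_pos: [0.3936, 0.0347, 0.1026]
tool_rot: [-0.001, 1.0, -0.0, -0.001]
ft_force: [0.9, -0.7, -0.3]
grip_width: 0.0684
grasp_force: 0.0
```

Call:
{"op": "move_arm", "data": {"deltas": [[0.8,0,0,0,0,-5,0],[0.8,0,0,0,0,-5,0],[0.8,3.5,0,19.5,0,0,0],[0.8,3.5,0,19.5,0,0,0],[0.8,3.5,0,19.5,0,0,0],[0.8,3.5,0,19.5,0,0,0],[0.8,0,0,0,0,0,0]]}}

```text
clock: 6.85
eef_pos: [0.3912, 0.0347, 0.0223]
tool_rot: [-0.001, 0.996, -0.0, 0.084]
ft_force: [-1.8, -0.2, -0.3]
grip_width: 0.0681
grasp_force: 0.0
```

```bash
python3 - <<'E'
from h import *
a=cv2.resize(bot.camera("scene")[90:270,150:410],None,fx=3,fy=3,interpolation=cv2.INTER_CUBIC)
cv2.imwrite("pics/s1.png",a)
o=bot.get_obs(); print(o["joint_pos"].round(3),o["eef_pos"].round(4),o["ft_force"])
E
```

```text
[ 0.102  0.182 -0.756  0.464 -0.017  0.098] [0.3923 0.035  0.0237] [ 0.4254434  -0.00462038  0.2787043 ]
```

View pics/s1.png

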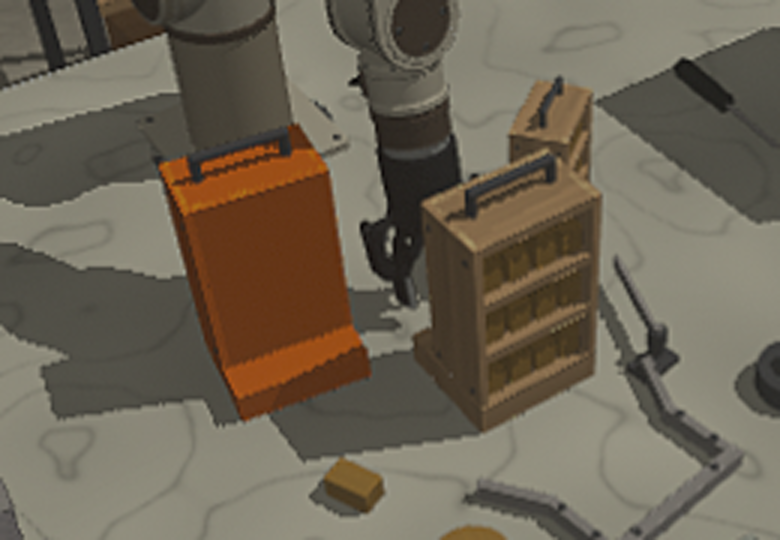

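The fingers are behind the plinth with clearance on every side. Now the approach to contact.

Call:
{"op": "move_arm", "data": {"deltas": [[0.8,-9,0,4,0,0,0],[0.8,-9,0,3.5,0,0,0],[0.8,-7,0,1,0,0,0],[0.8,-3,0,0.5,0,0,0],[0.8,-2,0,0.3,0,0,0],[0.8,-2,0,0.3,0,0,0]]}}

```text
clock: 7.4
eef_pos: [0.4284, 0.0373, 0.0215]
tool_rot: [-0.003, 0.996, 0.0, 0.087]
ft_force: [-2.5, 0.6, 1.8]
grip_width: 0.0683
grasp_force: 1.6
```

Call:
{"op": "move_arm", "data": {"deltas": [[0.8,-2,0,0.35,0,0,0],[0.8,-2,0,0.35,0,0,0],[0.8,-2,0,0.35,0,0,0]]}}

```text
clock: 7.65
eef_pos: [0.4296, 0.0369, 0.0198]
tool_rot: [-0.003, 0.997, -0.0, 0.083]
ft_force: [-10.2, -0.3, 5.9]
grip_width: 0.0684
grasp_force: 4.6
```

Contact is made at about x = 0.428. Now the turning push, small steps with a gradual counter-clockwise turn.

Call:
{"op": "move_arm", "data": {"deltas": [[0.8,-3,-0.35,0.5,-0.05,0,-0.28],[0.8,-3,-0.35,0.5,-0.05,0,-0.28],[0.8,-3,-0.35,0.5,-0.05,0,-0.28],[0.8,-3,-0.4,0.5,-0.05,0,-0.28],[0.8,-3,-0.4,0.5,-0.05,0,-0.28],[0.8,-3,-0.4,0.5,-0.05,0,-0.28],[0.8,-3,-0.45,0.5,-0.05,0,-0.28],[0.8,-3,-0.45,0.5,-0.05,0,-0.28],[0.8,-3,-0.45,0.5,-0.05,0,-0.28],[0.8,-3,-0.45,0.5,-0.05,0,-0.28]]}}

```text
clock: 8.48
eef_pos: [0.4608, 0.034, 0.0199]
tool_rot: [-0.028, 0.996, 0.002, 0.083]
ft_force: [-4.4, -0.4, 0.0]
grip_width: 0.0682
grasp_force: 2.6
```

```bash
cat > c.py <<'E'
from fit import *
import sys
x,y=float(sys.argv[1]),float(sys.argv[2])
pb=np.array([.6645,.047,.156])
o=bot.get_obs(); e=R.from_quat(o["tool_rot"]).as_matrix()
print("tcp",o["eef_pos"].round(4),"yaw",np.arctan2(-e[0,1],e[1,1]).round(3),o["ft_force"].round(1))
for c in("top","scene"):
    u=proj([[x,y,.13]],c)[0]; M=pick("crate",c,*u)
    if M is None: print(c,None); continue
    p,s=fit(CR,{c:M},[x,y,float(sys.argv[3])]); d=p-pb; cb,sb=np.cos(pb[2]),np.sin(pb[2])
    print(c,p.round(4),round(s,3),"in bay",(cb*d[0]+sb*d[1]).round(4),(cb*d[1]-sb*d[0]).round(4),d[2].round(3))
E
python3 c.py .525 .035 .06
```

```text
tcp [0.4608 0.034  0.0199] yaw 0.057 [-4.4 -0.4  0. ]
top [0.5316 0.0377 0.0573] -0.699 in bay -0.1327 0.0115 -0.099
scene [0.5341 0.0352 0.06  ] -0.977 in bay -0.1307 0.0086 -0.096
```

Call:
{"op": "move_arm", "data": {"deltas": [[0.8,-3,-0.6,0.5,-0.05,0,-0.3],[0.8,-3,-0.6,0.5,-0.05,0,-0.3],[0.8,-3,-0.6,0.5,-0.05,0,-0.3],[0.8,-3,-0.65,0.5,-0.05,0,-0.3],[0.8,-3,-0.65,0.5,-0.05,0,-0.3],[0.8,-3,-0.65,0.5,-0.05,0,-0.3],[0.8,-3,-0.7,0.5,-0.05,0,-0.3],[0.8,-3,-0.7,0.5,-0.05,0,-0.3],[0.8,-3,-0.7,0.5,-0.05,0,-0.3],[0.8,-3,-0.7,0.5,-0.05,0,-0.3]]}}

```text
clock: 9.52
eef_pos: [0.4958, 0.0299, 0.0217]
tool_rot: [-0.055, 0.995, 0.005, 0.087]
ft_force: [-4.5, 0.7, -2.5]
grip_width: 0.0681
grasp_force: 1.9
```

```bash
python3 c.py .562 .036 .11
```

```text
tcp [0.4958 0.0299 0.0217] yaw 0.11 [-4.5  0.7 -2.5]
top [0.5697 0.0376 0.1127] -0.672 in bay -0.0951 0.0055 -0.043
scene [0.5682 0.0358 0.0912] -0.972 in bay -0.0968 0.0039 -0.065
```

Call:
{"op": "move_arm", "data": {"deltas": [[0.8,-3,-0.75,0.6,-0.06,0,-0.33],[0.8,-3,-0.75,0.6,-0.06,0,-0.33],[0.8,-3,-0.75,0.6,-0.06,0,-0.33],[0.8,-3,-0.75,0.6,-0.06,0,-0.33],[0.8,-3,-0.75,0.6,-0.06,0,-0.33],[0.8,-3,-0.75,0.6,-0.06,0,-0.33],[0.8,-3,-0.75,0.6,-0.06,0,-0.33],[0.8,-3,-0.75,0.6,-0.06,0,-0.33]]}}

```text
clock: 10.38
eef_pos: [0.5191, 0.0274, 0.0215]
tool_rot: [-0.078, 0.993, 0.007, 0.086]
ft_force: [-9.0, -0.8, 6.0]
grip_width: 0.0683
grasp_force: 4.6
```

```bash
python3 c.py .59 .037 .15
```

```text
tcp [0.5191 0.0274 0.0215] yaw 0.157 [-9.  -0.8  6. ]
top [0.588  0.0387 0.145 ] -0.642 in bay -0.0768 0.0037 -0.011
scene [0.5913 0.0358 0.1631] -0.979 in bay -0.074 0.0003 0.007
```

Call:
{"op": "move_arm", "data": {"deltas": [[0.8,-3,-0.2,0.5,0,0,0],[0.8,-3,-0.2,0.5,0,0,0],[0.8,-3,-0.2,0.5,0,0,0],[0.8,-3,-0.2,0.5,0,0,0],[0.8,-3,-0.2,0.5,0,0,0],[0.8,-3,-0.2,0.5,0,0,0],[0.8,-3,-0.2,0.5,0,0,0],[0.8,-3,-0.2,0.5,0,0,0],[0.8,-3,0,0.5,0,0,0],[0.8,-3,0,0.5,0,0,0]]}}

```text
clock: 11.42
eef_pos: [0.5499, 0.0303, 0.0216]
tool_rot: [-0.078, 0.993, 0.007, 0.086]
ft_force: [-6.7, -1.4, 3.2]
grip_width: 0.0685
grasp_force: 3.2
```

Call:
{"op": "move_arm", "data": {"deltas": [[0.8,-3,0,0.6,0,0,0],[0.8,-3,0,0.6,0,0,0],[0.8,-3,0,0.6,0,0,0],[0.8,-3,0,0.6,0,0,0],[0.8,-3,0,0.6,0,0,0],[0.8,-3,0,0.6,0,0,0],[0.8,-3,0,0.6,0,0,0],[0.8,-3,0,0.6,0,0,0]]}}

```text
clock: 12.08
eef_pos: [0.5738, 0.034, 0.0214]
tool_rot: [-0.078, 0.993, 0.007, 0.086]
ft_force: [-10.3, -0.6, 6.1]
grip_width: 0.0685
grasp_force: 4.6
```

```bash
python3 c.py .645 .045 .15
```

```text
tcp [0.5738 0.034  0.0214] yaw 0.156 [-10.3  -0.6   6.1]
top [0.6448 0.0455 0.1522] -0.558 in bay -0.0197 0.0016 -0.004
scene [0.6461 0.0438 0.1713] -0.973 in bay -0.0187 -0.0003 0.015
```

Call:
{"op": "move_arm", "data": {"deltas": [[0.8,-3,0,0.55,0,0,0],[0.8,-3,0,0.55,0,0,0],[0.8,-3,0,0.55,0,0,0],[0.8,-3,0,0.55,0,0,0],[0.8,-2,0,0.35,0,0,0],[0.8,-1.5,0,0.25,0,0,0]]}}

```text
clock: 12.78
eef_pos: [0.5898, 0.0365, 0.0213]
tool_rot: [-0.078, 0.993, 0.007, 0.086]
ft_force: [-8.1, -1.6, 5.3]
grip_width: 0.0684
grasp_force: 4.1
```

Call:
{"op": "move_arm", "data": {"deltas": [[0.8,-1.5,0,0.25,0,0,0],[0.8,-1.5,0,0.25,0,0,0]]}}

```text
clock: 12.95
eef_pos: [0.5925, 0.0369, 0.0213]
tool_rot: [-0.078, 0.993, 0.007, 0.086]
ft_force: [-7.5, -0.9, 5.4]
grip_width: 0.0683
grasp_force: 4.0
```

Call:
{"op": "move_arm", "data": {"deltas": [[0.8,-1,0,0.2,0,0,0],[0.8,-1,0,0.2,0,0,0]]}}

```text
clock: 13.12
eef_pos: [0.5942, 0.0372, 0.0212]
tool_rot: [-0.078, 0.993, 0.007, 0.086]
ft_force: [-10.7, -0.8, 8.1]
grip_width: 0.0685
grasp_force: 5.7
```

Call:
{"op": "move_arm", "data": {"deltas": [[0.8,-1,0,0.2,0,0,0],[0.8,-1,0,0.2,0,0,0]]}}

```text
clock: 13.28
eef_pos: [0.5943, 0.0372, 0.0208]
tool_rot: [-0.078, 0.993, 0.006, 0.084]
ft_force: [-15.9, -3.0, 11.3]
grip_width: 0.0682
grasp_force: 7.9
```

```bash
python3 c.py .663 .047 .15
```

```text
tcp [0.5943 0.0372 0.0208] yaw 0.156 [-15.9  -3.   11.3]
top [0.6626 0.0485 0.162 ] -0.5 in bay -0.0016 0.0018 0.006
scene [0.6645 0.0464 0.1748] -0.943 in bay -0.0001 -0.0006 0.019
```

The TCP has stopped, the push force is rising and both cameras agree: the crate is home and square. Now I back off, lift, close the fingers and halve the tilt.

Call:
{"op": "move_arm", "data": {"deltas": [[0.8,4,0,-0.7,0,0,0],[0.8,10,0,-1.7,0,0,0],[0.8,10,0,-1.7,0,0,0],[0.8,10,0,-1.7,0,0,0],[0,6,0,-1,0,0,0],[0,-4.5,0,-25,0,0,0],[0,-4.5,0,-25,0,0,0],[0,-4.5,0,-25,0,0,0],[0,-4.5,0,-25,0,0,0],[0,0,0,0,0,5,0]]}}

```text
clock: 14.32
eef_pos: [0.5599, 0.0315, 0.1289]
tool_rot: [-0.078, 0.996, 0.003, 0.049]
ft_force: [0.0, 1.1, -0.5]
grip_width: 0.0003
grasp_force: 0.0
```

```bash
cat > k.py <<'E'
from h import *
o=bot.get_obs(); T=R.from_quat(o["tool_rot"]).as_matrix(); p=o["eef_pos"]; print(p.round(4),o["grip_width"],o["ft_force"].round(1))
pb=[.6645,.047,.156]
def C(th,r,off):
    return tw([[-.07-r*np.sin(th)+off*np.cos(th),.128+r*np.cos(th)+off*np.sin(th),.026]],pb)[0]
W=[("above",np.r_[C(1.136,.07,.036)[:2],.12]),("start",C(1.136,.07,.036))]
W+=[(round(t,2),C(t,.075,.017)) for t in (1.2,1.4,1.6,1.8,2,2.2,2.4,2.6,2.8,2.95)]+[("end",C(3.141,.075,.014)),("over",C(3.141,.075,.011))]
for n,w in W:
    print(n,w.round(4),"tool mm",(T.T@(w-p)*1000).round(1)); p=w
E
python3 k.py
```

```text
[0.5599 0.0315 0.1289] 0.00029207343535965166 [ 0.   1.1 -0.5]
above [0.5181 0.2164 0.12  ] tool mm [ 13.3 189.3   7.4]
start [0.5181 0.2164 0.026 ] tool mm [ 9.2  0.1 93.5]
1.2 [0.5058 0.1952 0.026 ] tool mm [ 15.3 -19.1  -1.5]
1.4 [0.5007 0.1807 0.026 ] tool mm [  7.2 -13.5  -0.7]
1.6 [0.4986 0.1655 0.026 ] tool mm [  4.4 -14.7  -0.4]
1.8 [0.4996 0.1501 0.026 ] tool mm [  1.4 -15.3  -0.1]
2 [0.5036 0.1353 0.026 ] tool mm [ -1.6 -15.3   0.2]
2.2 [0.5104 0.1216 0.026 ] tool mm [ -4.6 -14.6   0.5]
2.4 [0.5198 0.1095 0.026 ] tool mm [ -7.4 -13.4   0.7]
2.6 [0.5315 0.0995 0.026 ] tool mm [ -9.9 -11.7   1. ]
2.8 [0.5449 0.092  0.026 ] tool mm [-12.   -9.5   1.2]
2.95 [0.5558 0.0882 0.026 ] tool mm [-10.1  -5.4   1. ]
end [0.5732 0.0863 0.026 ] tool mm [-16.8  -4.6   1.7]
over [0.5762 0.0868 0.026 ] tool mm [-3.  -0.   0.3]
```

Call:
{"op": "move_arm", "data": {"deltas": [[0,2.2,31.5,1,0,0,0],[0,2.2,31.5,1,0,0,0],[0,2.2,31.5,1,0,0,0],[0,2.2,31.5,1,0,0,0],[0,2.2,31.5,1,0,0,0],[0,2.2,31.5,1,0,0,0],[0,0,0,0,0,0,0],[0,0,0,0,0,0,0]]}}

```text
clock: 14.98
eef_pos: [0.5168, 0.2185, 0.1158]
tool_rot: [-0.08, 0.996, 0.004, 0.045]
ft_force: [-0.5, 0.6, -0.3]
grip_width: -0.0001
grasp_force: 0.0
```

Call:
{"op": "move_arm", "data": {"deltas": [[0,2.3,0,23.4,0,0,0],[0,2.3,0,23.4,0,0,0],[0,2.3,0,23.4,0,0,0],[0,2.3,0,23.4,0,0,0],[0,0,0,0,0,0,0]]}}

```text
clock: 15.4
eef_pos: [0.5125, 0.2135, 0.0169]
tool_rot: [-0.077, 0.996, 0.002, 0.04]
ft_force: [-0.8, -1.0, -0.6]
grip_width: 0.0003
grasp_force: 0.0
```

```bash
python3 k.py|head -4; python3 - <<'E'
from h import *
a=cv2.resize(bot.camera("scene")[90:270,270:450],None,fx=3.3,fy=3.3,interpolation=cv2.INTER_CUBIC)
cv2.imwrite("pics/s2.png",a)
E
```

```text
[0.5125 0.2135 0.0169] 0.0002656494609481902 [-0.8 -1.  -0.6]
above [0.5181 0.2164 0.12  ] tool mm [ -14.3    1.8 -102.3]
start [0.5181 0.2164 0.026 ] tool mm [ 7.5  0.2 93.7]
1.2 [0.5058 0.1952 0.026 ] tool mm [ 15.3 -19.1  -1.2]
```

View pics/s2.png

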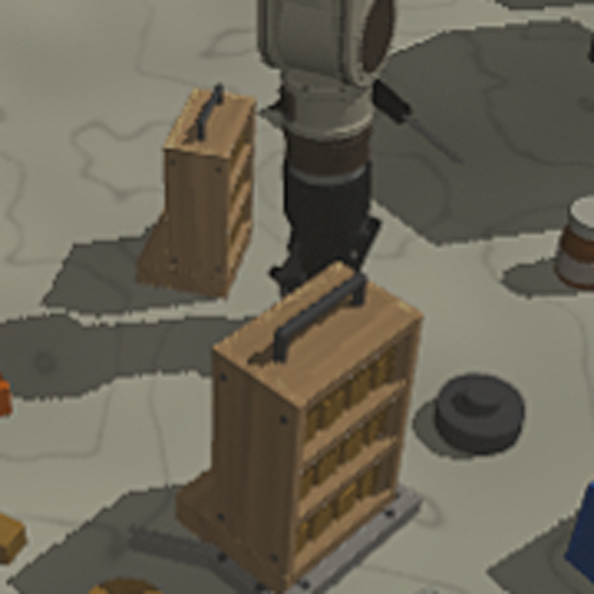

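The scene view shows the crate against the stop, the finger shut on the keeper's outer side and the small crate clear of it. Now the keeper swing.

Call:
{"op": "move_arm", "data": {"deltas": [[0,4.7,-8.5,-5,0,0,0],[0,4.7,-8.5,-4,0,0,0],[0,3.6,-6.8,-0.3,0,0,0],[0,3.6,-6.8,-0.3,0,0,0],[0,2.2,-7.3,-0.2,0,0,0],[0,2.2,-7.3,-0.2,0,0,0],[0,0.7,-7.6,0,0,0,0],[0,0.7,-7.6,0,0,0,0]]}}

```text
clock: 16.12
eef_pos: [0.5015, 0.1522, 0.0292]
tool_rot: [-0.078, 0.996, 0.004, 0.044]
ft_force: [0.2, 1.0, -0.3]
grip_width: -0.0001
grasp_force: 0.6
```

Call:
{"op": "move_arm", "data": {"deltas": [[0,-0.8,-7.6,0.1,0,0,0],[0,-0.8,-7.6,0.1,0,0,0],[0,-2.3,-7.3,0.2,0,0,0],[0,-2.3,-7.3,0.2,0,0,0],[0,-3.7,-6.7,0.3,0,0,0],[0,-3.7,-6.7,0.3,0,0,0]]}}

```text
clock: 16.62
eef_pos: [0.5218, 0.1116, 0.0287]
tool_rot: [-0.078, 0.996, 0.003, 0.043]
ft_force: [-0.9, 1.3, 0.4]
grip_width: 0.0001
grasp_force: 0.5
```

```bash
python3 - <<'E'
from h import *
o=bot.get_obs(); p=o["eef_pos"]; d=p[:2]-[.6645,.047]; c,s=np.cos(.156),np.sin(.156)
print(p.round(4),o["ft_force"].round(1),"bay",(c*d[0]+s*d[1]).round(4),(c*d[1]-s*d[0]).round(4))
bot.camera("top")
for k in bot.outline_of("keeper","top"): print(k["conf"],k["rect"])
a=cv2.resize(bot.camera("top")[140:260,230:390],None,fx=4.5,fy=4.5,interpolation=cv2.INTER_CUBIC)
cv2.imwrite("pics/t2.png",a)
E
```

```text
[0.5218 0.1116 0.0287] [-0.9  1.3  0.4] bay -0.1309 0.0859
```

View pics/t2.png

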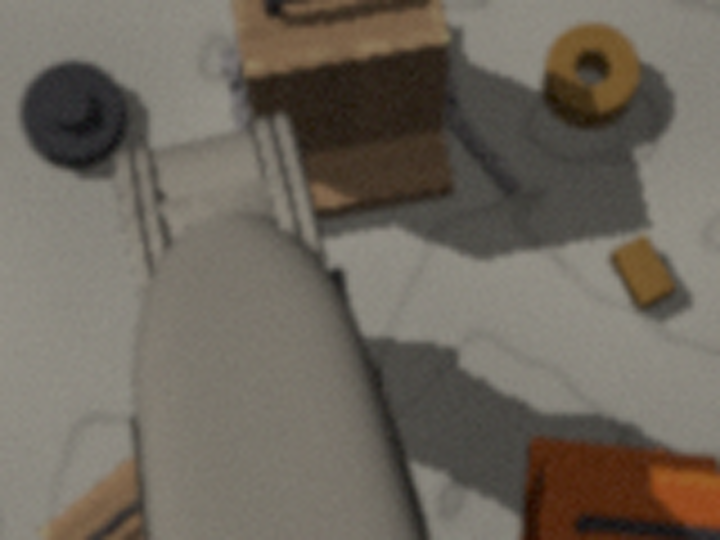

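The finger reads a steady 1.6 N against its motion, which fits the keeper turning, though the forearm hides it in the top view. I'm continuing to the end stop, with the tilt back at 10° for clearance from the case.

Call:
{"op": "move_arm", "data": {"deltas": [[0,-4.2,-6.8,0.4,0,-2,0],[0,-4.2,-6.8,0.4,0,-2,0],[0,-6,-4.8,0.6,0,-1,0],[0,-6,-4.8,1,0,0,0],[0,-5,-2.7,0.9,0,0,0],[0,-5,-2.7,0.9,0,0,0],[0,-5,-1.5,0.9,0,0,0]]}}

```text
clock: 17.35
eef_pos: [0.5627, 0.088, 0.0295]
tool_rot: [-0.078, 0.993, 0.007, 0.087]
ft_force: [-1.2, 0.5, 0.5]
grip_width: 0.0001
grasp_force: 0.5
```

Call:
{"op": "move_arm", "data": {"deltas": [[0,-4,-1.5,0.7,0,0,0],[0,-3,-1,0.5,0,0,0],[0,-3,0,0.5,0,0,0]]}}

```text
clock: 17.6
eef_pos: [0.5722, 0.0869, 0.0293]
tool_rot: [-0.078, 0.993, 0.006, 0.086]
ft_force: [-8.6, -1.3, 5.0]
grip_width: -0.0
grasp_force: 4.4
```

```bash
python3 - <<'E'
from h import *
o=bot.get_obs(); p=o["eef_pos"]; d=p[:2]-[.6645,.047]; c,s=np.cos(.156),np.sin(.156)
print(p.round(4),o["ft_force"].round(1),"bay",(c*d[0]+s*d[1]).round(4),(c*d[1]-s*d[0]).round(4))
E
```

```text
[0.5722 0.0869 0.0293] [-8.6 -1.3  5. ] bay -0.085 0.0538
```

The force jumped exactly where the end stop should be (bay x = -0.085). I'll hold, retreat straight back, lift clear and check.

Call:
{"op": "move_arm", "data": {"deltas": [[0,0,0,0,0,0,0],[0,0,0,0,0,0,0],[0,0,0,0,0,0,0],[0,4,0,-0.7,0,0,0],[0,15,0,-2.6,0,0,0],[0,15,0,-2.6,0,0,0],[0,5,0,-30,0,0,0],[0,0,0,-30,0,0,0],[0,0,0,-35,0,0,0],[0,0,0,-35,0,0,0]]}}

```text
clock: 18.43
eef_pos: [0.5101, 0.0776, 0.1578]
tool_rot: [-0.078, 0.993, 0.007, 0.087]
ft_force: [0.4, 0.2, 0.3]
grip_width: -0.0002
grasp_force: 0.0
```

Call:
{"op": "move_arm", "data": {"deltas": [[0,0,0,-35,0,0,0],[0,0,0,-35,0,0,0],[0,0,0,-35,0,0,0],[0,30,0,-20,0,0,0],[0,30,38,0,0,0,0],[0,30,38,0,0,0,0],[0,20,38,0,0,0,0],[0,0,38,0,0,0,0],[0,0,38,0,0,0,0],[0,0,0,0,0,0,0]]}}

```text
clock: 19.27
eef_pos: [0.3622, 0.2408, 0.2628]
tool_rot: [-0.082, 0.993, 0.009, 0.088]
ft_force: [-0.8, -0.9, 0.6]
grip_width: -0.0003
grasp_force: 0.0
```

```bash
python3 c.py .6645 .047 .156; python3 - <<'E'
from h import *
im=bot.camera("top"); pb=[.6645,.047,.156]; S=5
a=cv2.resize(im[140:260,230:390],None,fx=S,fy=S,interpolation=cv2.INTER_CUBIC)
for P,col in(([-.07,.128,.03],(0,255,0)),([-.07,.013,.03],(255,0,255))):
    u=proj(tw([P],pb),"top")[0]; cv2.circle(a,tuple(int(v) for v in (u+.5-[230,140])*S),4,col,1)
cv2.imwrite("pics/t3.png",a)
E
```

```text
tcp [0.3622 0.2408 0.2628] yaw 0.165 [-0.8 -0.9  0.6]
top [0.6623 0.0485 0.1584] -0.975 in bay -0.0019 0.0018 0.002
scene [0.6625 0.0487 0.2351] -0.932 in bay -0.0017 0.002 0.079
```

View pics/t3.png

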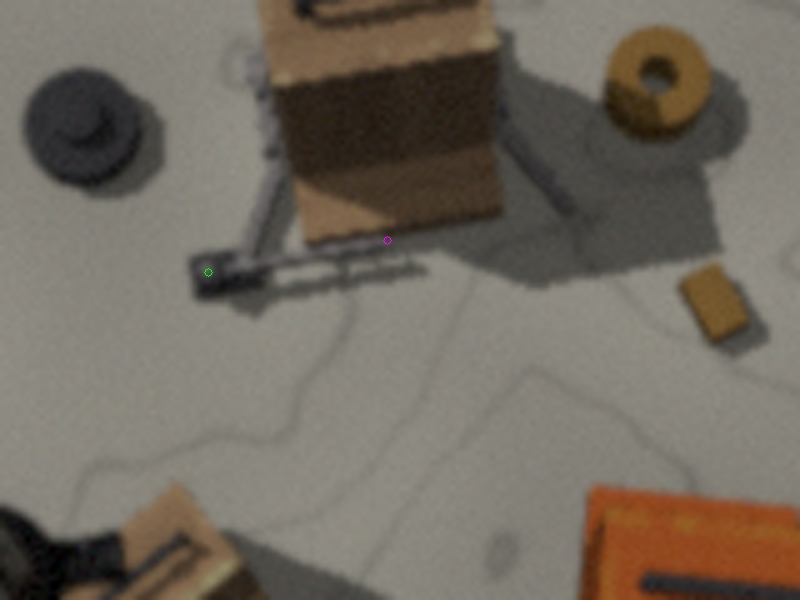

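The top view shows the keeper lying parallel behind the plinth from (208,272) to (387,240), its end on the marker for a fully closed arm. The crate is square in the bay and the bystanders are undisturbed.

```bash
python3 -c "
from workcell import bot
print(bot.job_done())"
```

```text
the job is handed in; nothing more can be done
None
```

The crate is home and square against the stop bar, the keeper is swung across behind its plinth, and the job is handed in at about 19 s of the 67 s allowed; no verdict came back.

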